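# Hold the spice magazine's spring pusher back at the red clip

## Task

I want to load another jar into the spice-jar magazine: take the black grip of its spring pusher and pull it back away from the jars until you feel it come up against its end stop, so we know it runs its whole way. Then ease it forward again, without letting it snap, until the yellow pointer stands level with the red clip on the rail, and keep holding it there: finish with the grip still in your gripper. Leave the jars and everything else on the counter standing where they are.

Things in the scene. Friction and masses are not known exactly. Their poses are not given: they have to be found in the camera images.
- magazine: Spice-jar magazine, fixed: wooden base 300 x 86 x 12 mm, two aluminium rails 51 mm apart, tops 50 mm up. Origin: centre of the underside, on the counter. x along the channel to the jars' end (end wall at +147 mm, 72 mm high); the pusher is pulled to -x, roughly towards the robot; a stop block 48 mm high ends the channel there, from x = -114 to -148 mm. y left, z up. Yaw varies up to 0.4 rad.
- grip (a point): Black crossbar on top of the pusher's stem: 16 mm along the magazine's x, 50 mm across, 30 mm tall (97 to 127 mm above the counter). The point is its centre, axes as the magazine's; above the magazine's origin when at rest. Pinch it from above, fingers before and behind it along x. Below: pusher parts up to 62 mm high; 51 to 57 mm from it towards the jars, the pusher plate, 80 mm high.
- pusher (a joint): How far the pusher is pulled back, in m: 0 at rest by the jars, growing towards the magazine's -x, straight, up to a hard end stop near 0.10. A spring draws it back to rest: about 5 N at rest, 10 N at the stop (friction about 0.4 N); at the stop the force rises steeply. It does not stay where it is let go.
- pointer_tip (a point): Tip of the yellow pointer on the pusher's left side, 56 mm above the counter, over the left rail; moves with the pusher. It lies 30 mm nearer to the jars than the grip's centre and 33 mm to its left. Axes as the magazine's.
- clip_mark (a point): The mark: white line at mid-length of the red clip on the outside of the left rail (14 mm long along the rail, 16 mm thick, top 64 mm up). The point lies on its inner face, 56 mm up, 33 mm left of the channel's middle. Axes as the magazine's. It sits at 30 to 70 mm of pusher travel, each time elsewhere; the pointer is level with it when both have the same x in the magazine's frame.
- jar_far_centre (a point): Centre of the spice jar at the channel's far end: dark cap, dark blue label, 41 mm across, 105 mm high, standing on the magazine's base (cap top 117 mm above the counter). z up along the jar.
- jar_near_centre (a point): Centre of the spice jar next to the pusher: dark cap, black label, 41 mm across, 105 mm high, standing on the base (cap top 117 mm above the counter), about 80 mm from the magazine's origin. z up along the jar.
- jar_waiting_centre (a point): Centre of the third spice jar (dark cap, white and orange label, 41 x 105 mm), waiting upright on the counter. Bystander.
- salt_shaker_centre (a point): Centre of the grey and clear salt shaker, 44 mm across, 90 mm high. Bystander.
- mug_centre (a point): Centre of the white mug, 92 mm across (127 mm with its handle), 95 mm high. Bystander. Behind the mug, salt shaker and third jar, left of the magazine, stands a fixed dish rack with plates, up to about 0.3 m high (x 0.58 to 0.93, y 0.03 to 0.48 m): swing across in front of it or well above it. A fixed tissue holder, 180 mm high, stands at x 0.48, y 0.62.
- lemon_centre (a point): Centre of the lemon, 83 x 58 x 58 mm. Bystander.
Not all that is in view belongs to the job. Leave any pink look-alike of the part that bears jar_near_centre alone. Leave any green look-alike of the part that bears jar_far_centre alone.

How it is judged (in metres and radians):
On the way, in this order (a step that is already met when the one before it is completed fails the run):
1. the pusher is pulled back against its end stop by the grip (value of joint pusher above 0.096 m and contact force between the fingers and pusher above 2 N and distance between the grasp point and grip below 0.04 m), for 0.2 s.
2. the pointer is held level with the red clip (x of pointer_tip in the frame of clip_mark between -0.007 and 0.007 m and contact force between the fingers and pusher above 2 N and distance between the grasp point and grip below 0.04 m), for 0.5 s.
At the end, for the whole second after the job is handed in: Pointer within 7 mm of the clip's white line along the rail, pusher still (under 10 mm/s), held at its black grip (over 2 N from the fingers, grasp point within 40 mm of its centre); both jars in the channel upright (0.2 rad); jars and bystanders within 20 mm of where they stood (all of step 2 and velocity of joint pusher between -0.01 and 0.01 m/s and angle between each of jar_far_centre, jar_near_centre's own z axis and vertical below 0.2 rad and distance of each of jar_far_centre, jar_near_centre, jar_waiting_centre, salt_shaker_centre, mug_centre, lemon_centre from where it was at the start of the episode below 0.02 m); the arm keeps its last pose, push and grip.
It fails at once if the pusher is let go so that it snaps forward (faster than 0.5 m/s) (velocity of joint pusher below -0.5 m/s).
It fails at once if a jar in the channel or a bystander is shifted by more than 40 mm (distance of any of jar_far_centre, jar_near_centre, jar_waiting_centre, salt_shaker_centre, mug_centre, lemon_centre from where it was at the start of the episode above 0.04 m).
It also fails if it takes over 45 s, if anything falls off the work surface, if the arm or the gripper's body presses on something with over 40 N, if the wrist force passes 120 N, or if a joint passes its speed limit or range.

## Robot

A 6-joint arm with a two-finger parallel gripper is mounted at the origin on a cart in front of the work surface, level with it; the furniture and walls round the work are solid. World frame = base frame: x ahead of the robot, y to its left, z up, the work surface at z = 0. Lengths are in mm, angles in rad, forces in N, time in s.
With the tool pointing down it reaches from about 325 to 1000 mm from the base axis. Payload 5.1 kg.
Tool frame: the origin (TCP) lies midway between the tips of the shut fingers; the grasp point (between the pads) lies 19 mm behind it; z points along the fingers, x is the direction in which the jaws open and shut, and the axes are right-handed (so a half turn about z gives the same grasp; the last joint's range is limited). The gripper opens to 85 mm and grips with 20 to 120 N. Pads are 22 mm wide; open, the fingers measure 114 mm over their backs; the gripper's body (76 mm by 85 mm) begins 54 mm behind the grasp point. The pads swing forward as they close: fully open they stand 13 mm farther back than shut.
Start: joints at [-1.185, 0.124, 1.65, -0, 1.367, -0.083], TCP at [293.648, -579.876, 231.322] pointing down, gripper open.
Joint ranges: [-2.61, 2.61], [-1.02, 2.33], [0.03, 2.71], [-1.35, 4.49], [0.32, 2.68], [-2.91, 2.91]. Speed limits (rad/s): [2.57, 2.57, 3.14, 3.14, 3.14, 3.14].

## Interface

Orientations are given as a unit quaternion [w, x, y, z].
In Python, from station import r gives the robot as it stands.
- The arm moves only by the shell command python3 -m inch 'ROWS' [OPENING] [FORCE]. ROWS is JSON, a list of rows, each a list of 4 numbers: the shift along the tool's x, y, z in units of 50 mm (1.0 is 50 mm), then the turn about the tool's z in units of 8 degrees (1.0 is 8 degrees). A call has exactly 10 rows; each row shifts and turns the commanded pose from where the row before left it, along the tool's axes as they then stand; what a row does not reach is not made up. A row lasts 1/10 s, in which the tool goes at most 50 mm and 8.59 degrees, less where a joint would pass 70% of its speed; a pose out of reach is approached as far as the arm can. A call is refused whole if a number of a shift passes 1 or a number of a turn 1, either way. A call with a gripper value outside its range is refused whole. OPENING is the finger opening in mm, from 0 to 85.4, set as the call begins (- or left out, the last holds). The fingers move at their own pace and stop on an object; FORCE is the grip in N (left out, the last holds). Time passes only in rows, so rows that do not move let the fingers close, or fill a call up. It gives the time, the measured TCP pose, the force and the opening at its end, in the units of the state.
- r.get_state(): the state, without advancing time (a new reading comes with each control period).
- r.read_camera(name): name is "scene" or "side" or "wrist"; returns a dict with "color" (400x640x3 uint8, blue, green, red), "z_map" (400x640 float32, mm along the optical axis (not along the pixel's ray), 0 where there is no reading), "fx", "fy", "cx", "cy" (pixels), "k1" (the pictures are not rectified: a ray, as slopes to the right and down, at radius r is drawn at 1 + k1 r^2 times it, then the intrinsics apply), "R" (3x3) and "t" (3): a world point X has camera coordinates R X + t. Camera axes: x right, y down, z forward; pixel columns grow to the right and rows downward; lengths in mm; the calibration is good to about 2 mm. A picture is of the moment at which its call begins.
- r.hand_in(): hands the job in, once; it reports no verdict.
The state is a dict: "time_s": time; "joint_pos": joint angles; "qvel": joint speeds; "joint_torque": joint torques, N m; "tcp_pos": TCP position; "orientation": TCP orientation; "ft_force": force on the tool from outside, world axes, zero at the start; "torque": the same for the moment, N m; "grip_width": finger opening in mm.
Only numpy, scipy, OpenCV 4.12 (cv2) and the standard library are available. Lean on these libraries where they do the work, as an engineer would, in place of code of your own. Each camera call takes 0.05 s, during which the arm holds its last target.

## Working session

There is one attempt and no reset: what is moved stays moved. The work goes in short steps, Python scripts to look and compute and a shell command to move; the robot and the scene stay as the last step left them, time stands still between calls to the robot, and variables do not carry over. Pictures are saved under pics/ and viewed, and the job is handed in when it is done.

```bash
ls; mkdir -p pics
python3 - <<'E'
from station import r
import cv2,numpy as np
s=r.get_state();print({k:np.round(v,3) for k,v in s.items()})
for n in("scene","side","wrist"):
    c=r.read_camera(n);cv2.imwrite(f"pics/{n}0.png",c["color"]);np.savez(f"{n}0.npz",**c)
    print(n,c["fx"],c["cx"],c["k1"],np.round(-np.array(c["R"]).T@c["t"]))
E
```

```text
pics
{'time_s': np.float64(0.0), 'joint_pos': array([-1.185,  0.124,  1.652,  0.   ,  1.368, -0.083]), 'qvel': array([ 0.   , -0.001, -0.001, -0.   ,  0.001,  0.   ]), 'joint_torque': array([-0.0000e+00, -4.2362e+01, -3.6545e+01, -0.0000e+00,  7.0000e-03,
        0.0000e+00]), 'tcp_pos': array([ 293.43 , -579.309,  230.058]), 'orientation': array([-0.001,  0.852, -0.524, -0.001]), 'ft_force': array([ 0.048, -0.035,  0.341]), 'torque': array([-0.031,  0.028,  0.069]), 'grip_width': np.float64(85.176)}
scene 429.86052480907534 312.9130559938872 -0.012810353324003008 [-154.  827.  567.]
side 411.34705368672815 324.83618209356246 -0.07273344062334927 [1629.  345.  899.]
wrist 356.2798268065567 315.26648647130867 0.01635996951783855 [ 368. -541.  374.]
```

View pics/scene0.png

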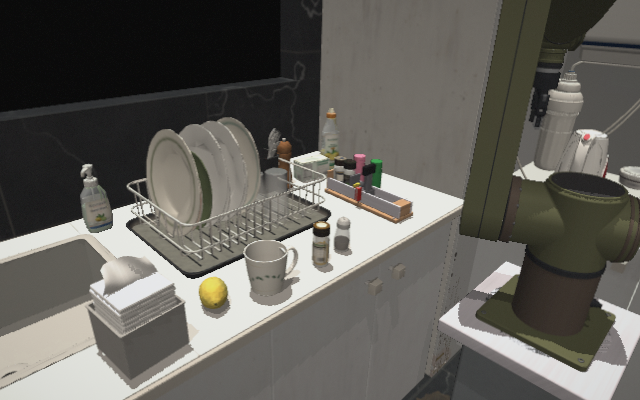

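View pics/side0.png

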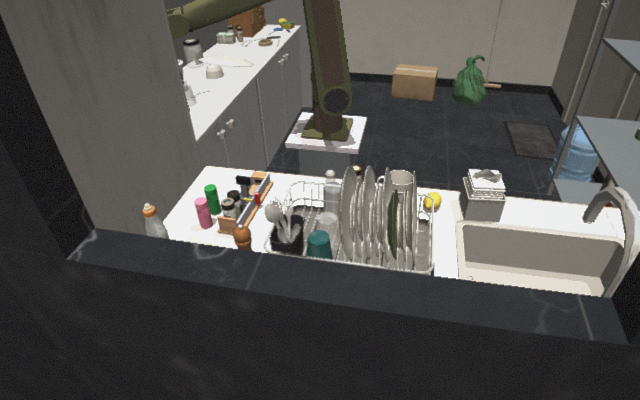

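View pics/wrist0.png

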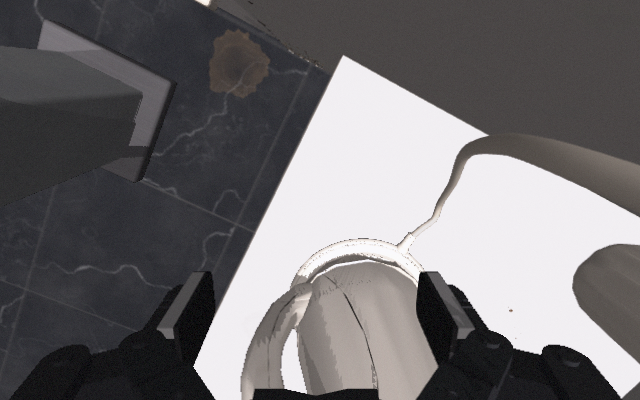

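The scene view shows the magazine at about (330–410, 160–215) with a pink jar at (360,160) and a green jar at (376,172). The side view shows it at about (218–270, 175–235). The wrist camera sees only a kettle on the side counter. Next I'll crop closer.

```bash
python3 - <<'E'
import cv2,numpy as np
a=cv2.imread("pics/scene0.png")[145:225,310:420];b=cv2.imread("pics/side0.png")[165:245,180:290]
cv2.imwrite("pics/crop0.png",np.vstack([cv2.resize(a,None,fx=3.7,fy=3.7,interpolation=2),cv2.resize(b,None,fx=3.7,fy=3.7,interpolation=2)]))
E
cat > h.py <<'E'
import numpy as np,cv2
def ray(c,u,v):
    K=np.array([[c["fx"],0,c["cx"]],[0,c["fy"],c["cy"]],[0,0,1.]])
    p=cv2.undistortPoints(np.array([[[u,v]]],float),K,np.array([float(c["k1"]),0,0,0]))[0,0]
    R=np.array(c["R"]);return -R.T@c["t"],R.T@np.array([p[0],p[1],1])
def plane(c,u,v,z):
    o,d=ray(c,u,v);return o+d*(z-o[2])/d[2]
def depth(c,u,v):
    o,d=ray(c,u,v);return o+d*float(c["z_map"][int(round(v)),int(round(u))])
def tri(c1,p1,c2,p2):
    o1,d1=ray(c1,*p1);o2,d2=ray(c2,*p2);d1/=np.linalg.norm(d1);d2/=np.linalg.norm(d2)
    s=np.linalg.lstsq(np.c_[d1,-d2],o2-o1,rcond=None)[0];a,b=o1+s[0]*d1,o2+s[1]*d2
    return (a+b)/2,np.linalg.norm(a-b)
E
```

```text
(no output)
```

View pics/crop0.png

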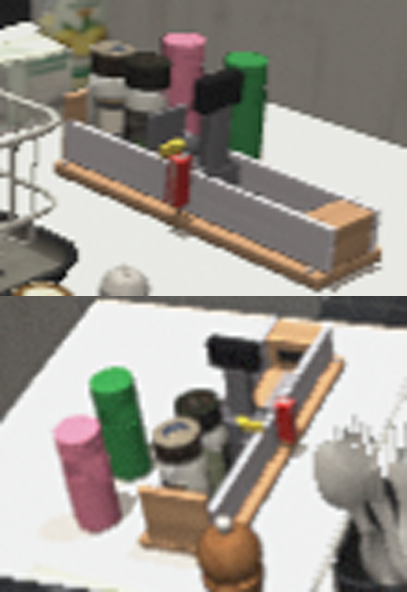

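Run:
```python
import numpy as np
from h import *
s=dict(np.load("scene0.npz"));d=dict(np.load("side0.npz"))
S=lambda x,y:(310+(x+.5)/3.7-.5,145+(y+.5)/3.7-.5)
D=lambda x,y:(180+(x+.5)/3.7-.5,165+(y-296+.5)/3.7-.5)
p=np.round
print("grip tri",*tri(s,S(218,92),d,D(233,352)), "depth",p(depth(s,*S(218,92))),p(depth(d,*D(233,352))))
a=plane(s,*S(66,122),50);b=plane(s,*S(333,240),50);print("rail scene",p(a),p(b),np.arctan2(*(a-b)[[1,0]]),np.linalg.norm(a-b))
a=plane(d,*D(213,520),50);b=plane(d,*D(329,332),50);print("rail side",p(a),p(b),np.arctan2(*(a-b)[[1,0]]),np.linalg.norm(a-b))
a=plane(s,*S(57,170),6);b=plane(s,*S(318,283),6);print("base scene",p(a),p(b),np.arctan2(*(a-b)[[1,0]]),np.linalg.norm(a-b))
print("clip top",tri(s,S(179,157),d,D(286,402)))
print("ptr",tri(s,S(170,148),d,D(250,425)))
print("jar far cap",plane(s,*S(113,46),117),plane(d,*D(178,432),117))
print("jar near cap",plane(s,*S(148,58),117),plane(d,*D(200,400),117))
print("green,pink", depth(s,*S(245,60)),depth(s,*S(185,45)))
print("lemon,mug,shak,wait",[p(depth(s,*q)) for q in((213,292),(268,265),(343,235),(320,245))])
```

```text
grip tri [ 599.00861505 -165.64782873  112.15302701] 1.0337304700116339 depth [ 594. -159.  115.] [ 606. -163.  118.]
rail scene [ 743. -137.   50.] [ 440. -114.   50.] -0.07712147223559042 302.986000332065
rail side [ 752. -135.   50.] [ 468. -124.   50.] -0.03801416195382878 284.25948198798625
base scene [ 743. -128.    6.] [ 454. -121.    6.] -0.02674465977768956 289.5918600464538
clip top (array([ 600.96283227, -121.5321392 ,   64.5147992 ]), np.float64(1.9395494884602358))
ptr (array([ 630.61207904, -146.26556831,   56.87538648]), np.float64(1.0459546026960553))
jar far cap [ 724.86718091 -174.74069926  117.        ] [ 722.32417072 -167.35323217  117.        ]
jar near cap [ 683.55415329 -174.00250744  117.        ] [ 677.16716319 -165.68114274  117.        ]
green,pink [ 639.7371135  -253.7984287   108.52235589] [ 705.27679433 -250.64107284  106.12249353]
lemon,mug,shak,wait [array([467., 475.,  50.]), array([425., 370.,  87.]), array([449., 114.,  51.]), array([441., 204.,  61.])]
```

The black crossbar triangulates to (599,-166,112), which matches its expected height. The clip is at x≈601 and y≈-122, and the yaw is about -0.04. Before moving I'll check for obstacles on the way from the start pose.

Run:
```python
import numpy as np
from h import *
H=np.full((20,20),-999.)
for n in("scene","side","wrist"):
    c=dict(np.load(n+"0.npz"));K=np.array([[c["fx"],0,c["cx"]],[0,c["fy"],c["cy"]],[0,0,1.]])
    uv=np.stack(np.meshgrid(np.arange(640.),np.arange(400.)),-1).reshape(-1,1,2)
    q=cv2.undistortPoints(uv,K,np.array([float(c["k1"]),0,0,0]))[:,0];z=c["z_map"].reshape(-1)
    m=z>0
    if n=="wrist": m&=z>150
    P=(np.c_[q,np.ones(len(q))]*z[:,None])[m];P=(P-c["t"])@c["R"]
    i=((P[:,0]-0)//50).astype(int);j=((P[:,1]+800)//50).astype(int);k=(i>=0)&(i<20)&(j>=0)&(j<20)&(P[:,2]<900)
    np.maximum.at(H,(i[k],j[k]),P[k,2])
print("rows x 0..950, cols y -800..150");print(" "*5,*[f"{-800+50*j:5d}" for j in range(20)])
for i in range(20):print(f"{i*50:5d}",*[f"{int(h):5d}" if h>-999 else "    ." for h in H[i]])
```

```text
rows x 0..950, cols y -800..150
       -800  -750  -700  -650  -600  -550  -500  -450  -400  -350  -300  -250  -200  -150  -100   -50     0    50   100   150
    0     .     3     3     5     3  -790  -791  -791  -790  -790  -789  -790     6    14   297   297   297   296    13     2
   50     .   163   135    14     8  -790  -790  -789  -790  -792  -790   584   588    15    30   296   296   439   311     2
  100   220   226   230   232   197  -790  -791  -790  -790   547   567   575   587   586    16   495   288   581   436     3
  150   224   227   231   235   204  -790   520   515   530   542   556   589   589   585     2   586   592   591   473    -3
  200     3   222   223   106   487   567   580   596   598   598   597   593   589  -790  -789   595   594  -791  -790  -791
  250     3    15     3     3   485   483   579   589   599   600  -790  -792  -790  -791  -791  -790  -791  -791  -790     .
  300     4    54   105   346   477   485   567   564  -787  -790  -789  -791  -792  -791  -789  -789  -793  -798     .     .
  350     3    75   226   224   214   206   113   615     3 
[... 877 characters left out ...]
   3     3   108   106   120   117     4    23   135    35   136   251
  750     .     .     .     .     .     .     .   721     5     6     3    68    73    69     4    24   216   203   136   284
  800     .     .     .     .     .     .     .   733     0     4     5    67    58     3   150    41   223   168   151   273
  850     .     .     .     .     .     .     .   745     .   228   215    71    70    69   173   159   199   199   152   151
  900     .     .     .     .     .     .     .   757     .   227   218    66    68    68     .     .   153   207   135   136
  950     .     .     .     .     .     .     .   762     .     .     .     1     2     .     .     .     .     .     .     .
```

The wall is at y<-400 for x>350, so I'll rise, turn the jaws along world x, retreat to x≈230, pass the wall end there, then go forward.

Candidates for the target:
- The black crossbar at scene (369,170) / side (243,180). This is the one I want: the only black bar on a stem inside the channel, and it triangulates to z=112.
- The dark jar caps at scene (350,160) and (340,157), which are round and at z=117.
- The pink jar at (360,160) and green jar at (376,172), which stand outside the channel and must be left alone.

The crop above confirms this choice.

```bash
python3 -m inch '[[0,0,-0.2,-0.76],[0,0,-0.2,-0.76],[0,0,-0.2,-0.76],[0,0,-0.2,-0.76],[0,0,-0.2,-0.76],[0,0,-0.2,-0.76],[0,0,-0.2,-0.76],[0,0,-0.2,-0.76],[0,0,-0.2,-0.76],[0,0,-0.2,-0.76]]' 50 40
```

```text
time_s: 1.15
tcp_pos: [293.6, -579.7, 331.2]
orientation: [-0.0, 1.0, -0.018, -0.0]
ft_force: [-0.3, 0.9, -0.2]
grip_width: 50.1
```

```bash
python3 -m inch '[[-0.3,-0.1,0,0],[-0.3,-0.2,0,0],[-0.3,-0.3,0,0],[-0.3,-0.4,0,0],[-0.2,-0.4,0,0],[0,-0.4,0,0],[0,-0.4,0,0],[0,-0.4,0,0],[0,-0.4,0,0],[0,-0.2,0,0]]'
```

```text
time_s: 2.15
tcp_pos: [229.5, -415.6, 330.6]
orientation: [-0.0, 1.0, -0.021, -0.0]
ft_force: [0.7, -0.3, -0.2]
grip_width: 50.0
```

Run:
```python
from station import r
s=r.get_state();print(s["joint_pos"],s["tcp_pos"])
```

```text
[-1.17920173e+00 -3.16547993e-01  1.89495474e+00 -1.36006545e-04
  1.56396482e+00 -1.13671231e+00] [ 229.54526187 -415.56719014  330.55821061]
```

```bash
python3 -m inch '[[0,-0.3,0,0],[0,-0.5,0,0],[0.05,-0.5,0,0],[0.1,-0.5,0,0],[0.25,-0.5,0,0],[0.4,-0.5,0,0],[0.5,-0.5,0,0],[0.5,-0.5,0,0],[0.4,-0.4,0,0],[0.2,-0.2,0,0]]'
```

```text
time_s: 3.15
tcp_pos: [359.9, -200.9, 330.7]
orientation: [-0.0, 1.0, -0.02, -0.0]
ft_force: [-1.0, 0.8, -0.3]
grip_width: 50.1
```

```bash
python3 -m inch '[[0.2,-0.1,0,0],[0.4,-0.1,0,0],[0.5,-0.1,0,0],[0.5,-0.1,0,0],[0.5,-0.1,0,0],[0.5,-0.1,0,0],[0.5,-0.05,0,0],[0.4,0,0,0],[0.2,0,0,0],[0,0,0,0]]'
python3 - <<'E'
from station import r
import cv2,numpy as np
c=r.read_camera("wrist");cv2.imwrite("pics/w1.png",c["color"]);np.savez("w1.npz",**c)
E
```

```text
time_s: 4.15
tcp_pos: [545.6, -177.8, 330.4]
orientation: [-0.0, 1.0, -0.021, -0.001]
ft_force: [0.0, 0.8, -0.0]
grip_width: 49.7
```

View pics/w1.png

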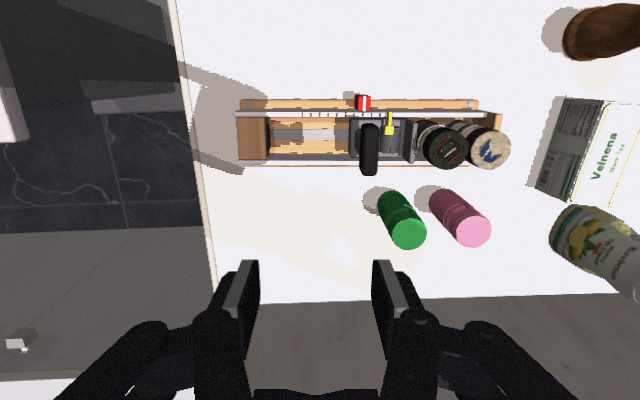

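The wrist view shows the whole magazine. The grip top is at about (369,149), the yellow pointer at (390,123), the red clip with its white line at (363,102), and both jars to the right. Next I'll measure these from masks.

Run:
```python
import numpy as np
from h import *
c=dict(np.load("w1.npz"));im=c["color"]
cv2.imwrite("pics/w1c.png",cv2.resize(im[85:190,225:385],None,fx=5,fy=5,interpolation=2))
cv2.imwrite("pics/w1d.png",cv2.resize(im[85:190,365:525],None,fx=5,fy=5,interpolation=2))
hsv=cv2.cvtColor(im,cv2.COLOR_BGR2HSV)
def blob(m,n,z):
    k,l,st,ce=cv2.connectedComponentsWithStats(m.astype(np.uint8));i=1+np.argmax(st[1:,4]);x,y,w,h,a=st[i]
    print(n,st[i],ce[i],"plane",np.round(plane(c,*ce[i],z),1),"depth",np.round(depth(c,*ce[i]),1));return l==i
roi=np.zeros(im.shape[:2],bool);roi[85:190,230:400]=1
H,S,V=hsv[...,0],hsv[...,1],hsv[...,2]
blob(roi&((H<8)|(H>172))&(S>150)&(V>120),"clip",64)
y=blob(roi&(H>22)&(H<35)&(S>150)&(V>100),"ptr",56)
ys,xs=np.nonzero(y);t=ys.argmin();print("ptr tip px",xs[t],ys[t],plane(c,xs[t],ys[t],56))
sel=roi.copy();sel[:,:355]=0;sel[:,382:]=0
b=blob(sel&(V<45),"grip",127)
pts=np.argwhere(b)[:,::-1].astype(np.float32);print(cv2.minAreaRect(pts))
```

```text
clip [358  96   4  15  59] [359.52542373 103.11864407] plane [ 595.8 -123.    64. ] depth [ 595.7 -122.9   64.8]
ptr [384 111   9  24  44] [387.34090909 124.13636364] plane [ 628.8 -148.4   56. ] depth [ 628.5 -148.2   57.8]
ptr tip px 389 111 [ 630.31848654 -133.71303628   56.        ]
grip [355 124  27  52 910] [367.40769231 148.53516484] plane [ 596.2 -161.8  127. ] depth [ 596.  -161.5  128.4]
((368.0, 149.5), (51.0, 26.0), 90.0)
```

View pics/w1c.png

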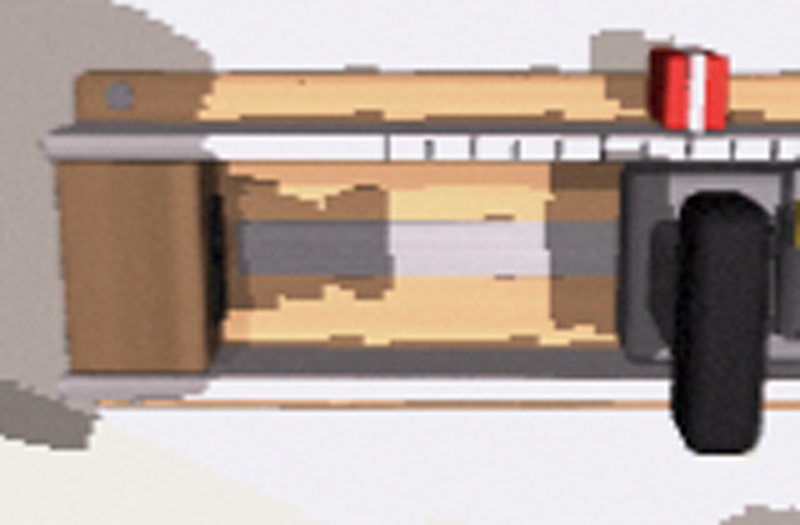

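View pics/w1d.png

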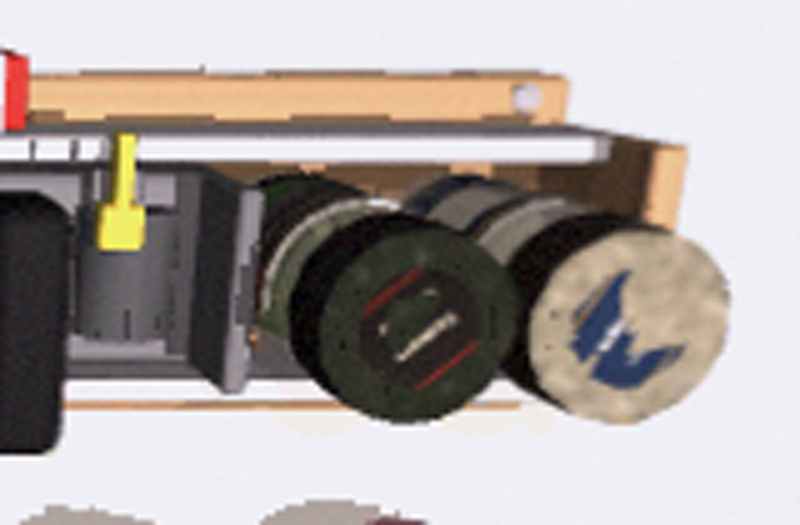

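Run:
```python
import numpy as np
from h import *
c=dict(np.load("w1.npz"))
C=lambda x,y:(225+(x+.5)/5-.5,85+(y+.5)/5-.5); D=lambda x,y:(365+(x+.5)/5-.5,85+(y+.5)/5-.5)
a=plane(c,*C(130,146),50);b=plane(c,*D(550,149),50);print(a,b,"yawL",np.arctan2(*(b-a)[[1,0]]))
a=plane(c,*C(130,386),50);b=plane(c,*D(120,388),50);print(a,b,"yawR",np.arctan2(*(b-a)[[1,0]]))
a2=plane(c,*C(75,73),12);b2=plane(c,*D(568,76),12);print("base L edge",a2,b2,np.linalg.norm(b2-a2),np.arctan2(*(b2-a2)[[1,0]]))
g=(plane(c,*C(683,195),127)+plane(c,*C(765,195),127)+plane(c,*C(683,450),127)+plane(c,*C(757,450),127))/4;print("grip",g)
k=plane(c,*C(695,90),64);print("clip white",k, depth(c,*C(695,90)))
p=plane(c,*D(124,137),56);print("ptr tip",p,"dx",p[0]-k[0])
print("jar caps",plane(c,*D(407,318),117),plane(c,*D(630,318),117))
```

```text
[ 471.10300898 -130.64454547   50.        ] [ 730.38913832 -142.56608727   50.        ] yawL -0.045945966077807834
[ 465.26234849 -187.24986265   50.        ] [ 632.6082844  -194.81315532   50.        ] yawR -0.045164821209732406
base L edge [ 452.31786089 -115.7413479    12.        ] [ 749.245294   -129.36750092   12.        ] 297.23992426846615 -0.04585834209594049
grip [ 597.76639264 -163.04008715  127.        ]
clip white [ 600.34807101 -122.62357735   64.        ] [ 600.22267036 -122.55297045   64.98876188]
ptr tip [ 630.80401406 -134.84496974   56.        ] dx 30.45594304946644
jar caps [ 676.55889681 -166.86950798  117.        ] [ 721.11521099 -168.84324576  117.        ]
```

Yaw is -0.046 from three edges that agree, and the grip centre is about (598.8,-163.7). The pointer is about 31 mm ahead of the clip line along the rail, within the stated 30–70 mm. Now I'll approach to just above the grip.

```bash
python3 -m inch '[[0.15,-0.05,0.1,0],[0.2,-0.06,0.3,0],[0.2,-0.06,0.5,0],[0.2,-0.06,0.5,0.03],[0.2,-0.06,0.5,0],[0.1,-0.04,0.5,0],[0,0,0.5,0],[0,0,0.4,0],[0,0,0.3,0],[0,0,0.1,0]]'
python3 - <<'E'
from station import r
import cv2,numpy as np
c=r.read_camera("wrist");cv2.imwrite("pics/w2.png",c["color"]);np.savez("w2.npz",**c);print(r.get_state()["tcp_pos"])
E
```

```text
time_s: 5.2
tcp_pos: [597.0, -162.4, 143.2]
orientation: [-0.001, 1.0, -0.023, -0.002]
ft_force: [-0.6, 0.5, -0.3]
grip_width: 50.0
[ 597.32873588 -162.52844045  143.7856407 ]
```

View pics/w2.png

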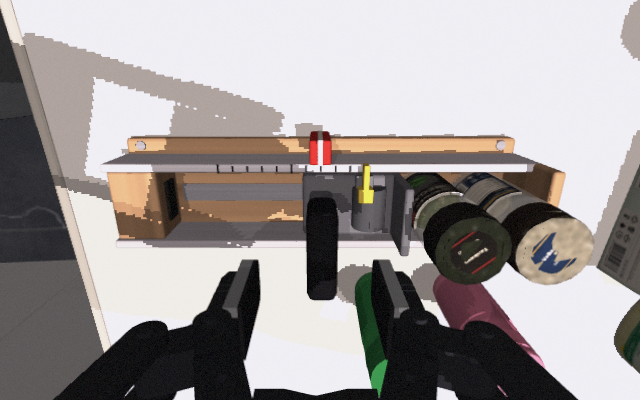

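The grip, at (321,245), lies centred between the fingers at (250) and (385), and the jars are clear at (425) and beyond. I'll descend and close with 40 N.

```bash
python3 -m inch '[[0.02,0.02,0.1,0],[0,0,0.15,0],[0,0,0.15,0],[0,0,0.15,0],[0,0,0.15,0],[0,0,0.15,0],[0,0,0.1,0],[0,0,0.03,0],[0,0,0,0],[0,0,0,0]]' && python3 -m inch '[[0,0,0,0],[0,0,0,0],[0,0,0,0],[0,0,0,0],[0,0,0,0],[0,0,0,0],[0,0,0,0],[0,0,0,0],[0,0,0,0],[0,0,0,0]]' 0 40;  python3 - <<'E'
from station import r
import cv2,numpy as np
c=r.read_camera("wrist");cv2.imwrite("pics/w3.png",c["color"]);np.savez("w3.npz",**c);print(r.get_state()["tcp_pos"])
E
```

```text
time_s: 6.25
tcp_pos: [599.7, -164.2, 97.7]
orientation: [0.0, 1.0, -0.023, 0.0]
ft_force: [0.1, 0.4, -0.5]
grip_width: 50.1
time_s: 7.25
tcp_pos: [600.1, -164.2, 97.8]
orientation: [0.0, 1.0, -0.023, 0.001]
ft_force: [4.7, 0.3, 1.2]
grip_width: 15.4
[ 600.10082173 -164.16066885   97.84172219]
```

View pics/w3.png

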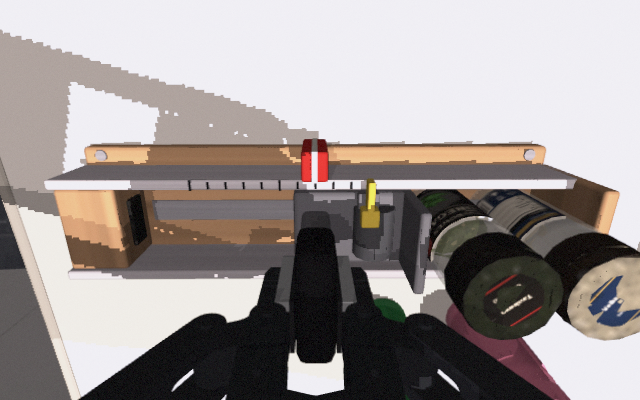

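The grip is held at width 15.4 mm, and the pointer at (371,195) has not moved. Now pulling back along the rail.

```bash
python3 -m inch '[[-0.1,0,0,0],[-0.18,0,0,0],[-0.2,0,0,0],[-0.2,0,0,0],[-0.2,0,0,0],[-0.2,0,0,0],[-0.2,0,0,0],[-0.2,0,0,0],[-0.2,0,0,0],[-0.12,0,0,0]]'
```

```text
time_s: 8.3
tcp_pos: [510.5, -160.2, 97.8]
orientation: [0.0, 1.0, -0.023, 0.002]
ft_force: [9.6, -0.3, -2.1]
grip_width: 15.7
```

```bash
python3 -m inch '[[-0.03,0,0,0],[-0.03,0,0,0],[-0.03,0,0,0],[-0.03,0,0,0],[-0.03,0,0,0],[-0.02,0,0,0],[-0.02,0,0,0],[-0.02,0,0,0],[0,0,0,0],[0,0,0,0]]'
```

```text
time_s: 9.3
tcp_pos: [500.5, -159.8, 97.9]
orientation: [0.0, 1.0, -0.023, 0.002]
ft_force: [10.3, -0.4, -1.2]
grip_width: 15.2
```

```bash
python3 -m inch '[[-0.02,0,0,0],[-0.02,0,0,0],[-0.02,0,0,0],[-0.02,0,0,0],[0,0,0,0],[0,0,0,0],[0,0,0,0],[0,0,0,0],[0,0,0,0],[0,0,0,0]]'
```

```text
time_s: 10.3
tcp_pos: [500.1, -159.8, 98.0]
orientation: [0.001, 1.0, -0.023, 0.007]
ft_force: [26.2, -1.1, -13.0]
grip_width: 15.4
```

The force rose from 10 to 26 N while the TCP stayed put, which is the end stop. I'll confirm it with a picture.

```bash
cat > m.py <<'E'
import sys
from station import r
from h import *
n=sys.argv[1];c=r.read_camera("wrist");im=c["color"];cv2.imwrite(f"pics/{n}.png",im)
hsv=cv2.cvtColor(im,cv2.COLOR_BGR2HSV);H,S,V=hsv[...,0],hsv[...,1],hsv[...,2]
def big(m):
    k,l,st,ce=cv2.connectedComponentsWithStats(m.astype(np.uint8));i=1+np.argmax(st[1:,4]);print(st[i]);return l==i
y=big((H>22)&(H<35)&(S>150)&(V>70))
ys,xs=np.nonzero(y);t=ys<=ys.min()+1;p=plane(c,xs[t].mean(),ys.min(),56)
red=((H<8)|(H>172))&(S>120)&(V>80);rd=cv2.morphologyEx(red.astype(np.uint8),cv2.MORPH_CLOSE,np.ones((1,15)))
red=big(rd);ys,xs=np.nonzero(red);box=(slice(ys.min(),ys.max()+1),slice(xs.min()+3,xs.max()-2))
w=np.zeros_like(red);w[box]=(S[box]<110)&(V[box]>110);w&=red
yy,xx=np.nonzero(w);v0=ys.min()+5;row=(yy>ys.min()+1)&(yy<ys.min()+9)
k=plane(c,xx[row].mean(),yy[row].mean(),64)
u=np.array([.99896,-.0457,0]);print("tip",p.round(1),"clip",k.round(1),"pixels",len(yy),xx[row].mean(),yy[row].mean(),"pointer-clip along rail",((p-k)@u).round(2))
print(r.get_state()["tcp_pos"].round(1),r.get_state()["ft_force"].round(1))
E
python3 m.py w4
```

```text
[360 179  19  38 187]
[ 470  138   56   43 1127]
tip [ 530.8 -129.    56. ] clip [nan nan nan] pixels 212 nan nan pointer-clip along rail nan
[ 500.1 -159.8   97.9] [ 26.3  -2.1 -12.1]m.py:14: RuntimeWarning: Mean of empty slice.
  k=plane(c,xx[row].mean(),yy[row].mean(),64)
  ret = ret.dtype.type(ret / rcount)
m.py:15: RuntimeWarning: Mean of empty slice.
  u=np.array([.99896,-.0457,0]);print("tip",p.round(1),"clip",k.round(1),"pixels",len(yy),xx[row].mean(),yy[row].mean(),"pointer-clip along rail",((p-k)@u).round(2))
```

View pics/w4.png

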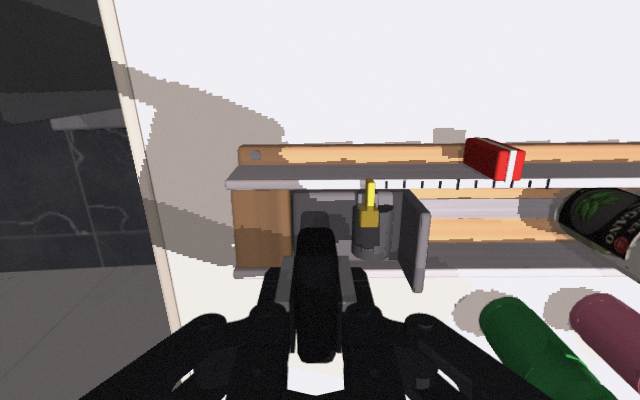

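The pusher is against its stop: the tip moved 100 mm to x=530.8, the jars have not moved, and the clip is now at (492,158). Easing forward about 70 mm.

```bash
python3 -m inch '[[0.06,0,0,0],[0.12,0,0,0],[0.16,0,0,0],[0.18,0,0,0],[0.18,0,0,0],[0.18,0,0,0],[0.18,0,0,0],[0.16,0,0,0],[0.1,0,0,0],[0.06,0,0,0]]'; sed -i 's/row=(yy>.*/row=(yy<yy.min()+14)/' m.py; python3 m.py w5
```

```text
time_s: 11.35
tcp_pos: [565.3, -162.7, 97.9]
orientation: [0.0, 1.0, -0.022, 0.001]
ft_force: [6.0, -0.1, 0.6]
grip_width: 15.3
[361 181  15  33 159]
[ 362  139   35   43 1120]
tip [ 593.7 -132.7   56. ] clip [ 601.  -118.3   64. ] pixels 204 383.56666666666666 157.53333333333333 pointer-clip along rail -6.57
[ 565.6 -162.7   97.8] [ 7.7 -0.  -0.3]
```

View pics/w5.png

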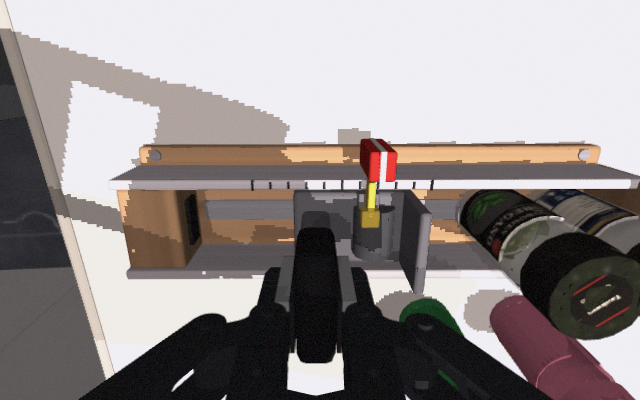

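Run:
```python
import cv2
im=cv2.imread("pics/w5.png");cv2.imwrite("pics/w5c.png",cv2.resize(im[130:235,335:425],None,fx=5.5,fy=5.5,interpolation=cv2.INTER_NEAREST))
```

```text
(no output)
```

View pics/w5c.png

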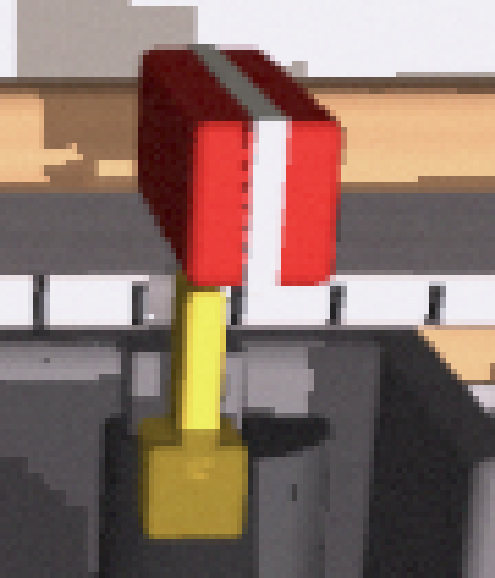

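```bash
cat > q.py <<'E'
import sys
from station import r
from h import *
c=r.read_camera("wrist");C=lambda x,y:(335+(x+.5)/5.5-.5,130+(y+.5)/5.5-.5)
cu,cv_,pu,pv=map(float,sys.argv[1:])
k=plane(c,*C(cu,cv_),64);p=plane(c,*C(pu,pv),56);o,_=ray(c,0,0)
print("cam",o.round(),"clip",k.round(1),"ptr",p.round(1),"diff",(p-k)@np.array([.99896,-.0457,0]),r.get_state()["tcp_pos"])
E
python3 q.py 265 283 201 295
```

```text
cam [568. -78. 242.] clip [ 601.1 -130.7   64. ] ptr [ 596.3 -134.    56. ] diff -4.632879093407161 [ 565.36606276 -162.6876015    97.85647855]
```

The corrected reading takes the clip's bright square as its top face and its lower edge as the inner face. That puts the pointer about 4.5 mm behind the line, against about 3.5 mm from the TCP travel. Moving 4 mm forward.

```bash
python3 -m inch '[[0.02,0,0,0],[0.02,0,0,0],[0.02,0,0,0],[0.02,0,0,0],[0,0,0,0],[0,0,0,0],[0,0,0,0],[0,0,0,0],[0,0,0,0],[0,0,0,0]]'
python3 - <<'E'
from station import r
import cv2
im=r.read_camera("wrist")["color"];cv2.imwrite("pics/w6.png",im);cv2.imwrite("pics/w6c.png",cv2.resize(im[130:235,335:425],None,fx=5.5,fy=5.5,interpolation=cv2.INTER_NEAREST))
for n in("scene","side"):cv2.imwrite(f"pics/{n}6.png",r.read_camera(n)["color"])
E
```

```text
time_s: 12.45
tcp_pos: [569.0, -162.8, 97.8]
orientation: [0.0, 1.0, -0.023, 0.001]
ft_force: [7.2, 0.4, 0.9]
grip_width: 15.4
```

View pics/w6c.png

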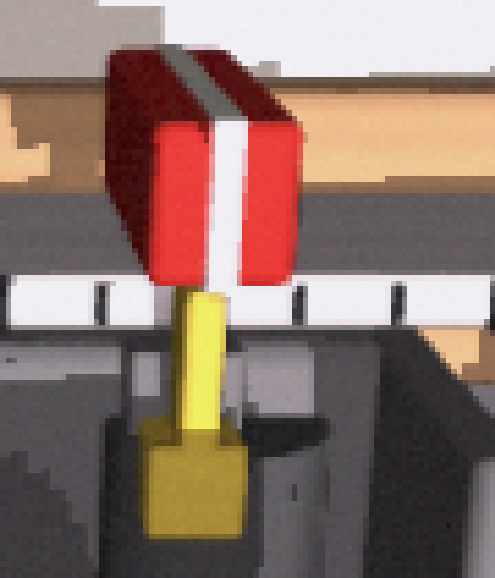

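View pics/scene6.png

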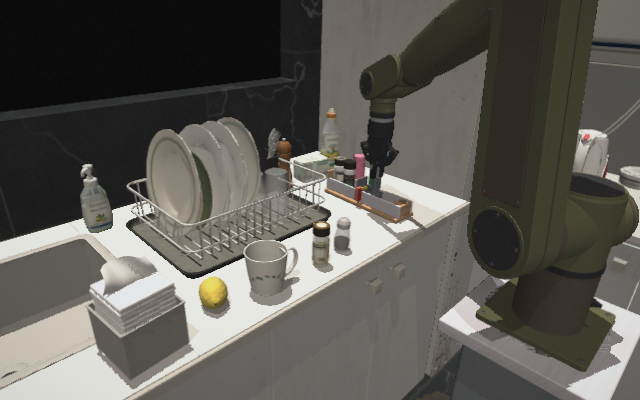

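```bash
python3 q.py 224 283 201 295
```

```text
cam [571. -78. 242.] clip [ 600.6 -130.7   64. ] ptr [ 599.7 -134.2   56. ] diff -0.774659785834261 [ 568.96008666 -162.81166558   97.83247238]
```

Level to within about 1 mm (-0.8 mm), and travel by TCP is 31.1 mm against the 31.0 mm measured beforehand. The jars and bystanders look unchanged in the scene view. I'll hold for a second, then hand in.

```bash
python3 -m inch '[[0,0,0,0],[0,0,0,0],[0,0,0,0],[0,0,0,0],[0,0,0,0],[0,0,0,0],[0,0,0,0],[0,0,0,0],[0,0,0,0],[0,0,0,0]]' && python3 -c "
from station import r
print(r.hand_in())"
```

```text
time_s: 13.65
tcp_pos: [569.0, -162.8, 97.9]
orientation: [0.0, 1.0, -0.023, 0.001]
ft_force: [7.1, 0.0, -0.6]
grip_width: 15.5
the job is handed in; nothing more can be done
None
```

I pulled the pusher back by its black grip to its end stop, eased it forward to the red clip, and handed in at about 13.7 s with the grip still held.

- **End stop:** the pusher travelled 100 mm, and the pull rose from 10 to 26 N while the gripper stayed put.
- **Final position:** the pointer reads 0.8 mm short of the clip's white line. The gripper's travel of 31.1 mm agrees with the 31.0 mm I measured beforehand.
- **Hold:** over the last second the gripper stayed still, with a grip width of 15.5 mm and a spring pull of about 7 N.
- **Disagreement:** at the previous stop, three readings of the remaining gap differed: 6.6, 4.6 and about 3.5 mm. The 6.6 mm came from a mask script whose clip point I judged wrong, so I dropped it and moved 4 mm, between the other two.
- **Jars and bystanders:** I checked these only by eye, in the scene and wrist pictures. Nothing appeared to have moved, but I did not measure their positions again, and the robot's arm and gripper partly hid the magazine.

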